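Nip the sprung caul plate with the press weight

TASK

Take the steel press weight by its knob, lower it gently onto the middle of the sprung plate in the wooden nipping frame, with its sides parallel to the frame's, and push it squarely down until the plate bottoms out level; keep pressing with about 20 N (never more than 30 N) for three seconds. Then lift it off so that the plate springs back up, and set the weight, without dropping it, upright on the dark wooden pressing board. Leave the other things on the table where they stand.

Things in the scene. Friction and masses are not known exactly. Their poses are not given: they have to be found in the camera images.
- weight: The press weight used as tamper: a grey steel block 55 (its x) x 60 (its y) x 30 mm high with a pale round knob about 20 mm thick in the middle of its top, from 30 to 53 mm above its underside. About 0.8 kg (varies by a tenth). Origin: centre of its flat underside, z up. It starts standing on the pressing board.
- plate: The sprung caul plate: a flat bare-metal plate 76 (x) x 82 (y) x 6 mm, 0.1 kg, lying loose on four sprung pins in the well of the nipping frame. Origin: centre of its underside, z up, 34 mm above the table when unpressed. Pressed off its middle it tilts; released, it springs back up.
- plate_top (a point): Centre of the plate's upper face, 2 mm below the frame's rim when unpressed. Pushing it down takes about 5 N to start and 7 to 11 N at the bottom. After 6 to 18 mm of travel (different each time) the plate's middle meets a hidden hard rubber stop pad, 20 x 22 mm, and bottoms out: from there the force rises steeply, about 10 N per mm.
- frame: The nipping frame, fixed to the table: a rectangular wooden frame with 16 mm thick walls, 42 mm high, 112 x 118 mm outside, on a dark steel foot plate 150 (x) x 122 (y) x 8 mm. Its open well is 80 mm (x) by 86 mm (y). Origin: centre of its underside on the table top, z up.
- board: The pressing board, fixed: a thin flat dark wooden board 140 (x) x 190 (y) x 9 mm lying on the table. Origin: centre of its underside, z up.
- spool: Bystander: a thread spool of white thread with wooden ends, 47 mm in diameter, 60 mm high, standing between the frame and the board. Origin: centre of its underside.
- clip: Bystander: a black binder clip, 40 x 41 x 47 mm. Origin: centre of its underside.
- pot: Bystander: a pale glue pot, 73 mm in diameter, 81 mm high. Origin: centre of its underside.
Not all that is in view belongs to the job. What is shaped like the weight but blue is not meant.

How it is judged:
By the outcome, as a careful person would: the job done as asked, in the order asked, and still so for the second after the job is handed in, with the robot touching nothing.
It also fails if it takes over 64 s, if anything falls off the work surface, if the arm or the gripper's body presses on something with over 40 N, if the wrist force passes 120 N, or if a joint passes its speed limit or range.

ROBOT

A 6-joint arm with a two-finger parallel gripper is mounted at the origin on the work surface; the furniture and walls round the work are solid. World frame = base frame: x ahead of the robot, y to its left, z up, the work surface at z = 0. Lengths are in mm, angles in degrees, forces in N, time in s.
With the tool pointing down it reaches from about 275 to 1000 mm from the base axis. Payload 8.4 kg.
Tool frame: the origin (TCP) lies at the very end of the fingers, on their centre line; the grasp point (between the pads) lies 19 mm behind it; y points along the fingers, z is the direction in which the jaws open and shut, and the axes are right-handed (so a half turn about y gives the same grasp; the last joint's range is limited). The gripper opens to 85 mm and grips with 20 to 120 N. Pads are 22 mm wide; open, the fingers measure 114 mm over their backs; the gripper's body (76 mm by 85 mm) begins 54 mm behind the grasp point. The pads swing forward as they close: fully open they stand 13 mm farther back than shut.
Start: joints at [-70.325, 20.225, 93.587, -0, 66.188, -0.138], TCP at [211.842, -588.006, 231.281] pointing down, gripper open.
Joint ranges: [-150.9, 150.9], [-52.94, 120.26], [3.33, 152.33], [-74.26, 254.26], [0, 154.13], [-172.89, 172.89]. Speed limits (degrees/s): [127.2, 127.2, 159.86, 180, 180, 180].

INTERFACE

Orientations are given as [roll, pitch, yaw] about the fixed x, y, z axes, in that order (R = Rz(yaw) Ry(pitch) Rx(roll)).
In Python, from bench import manip gives the robot as it stands.
- The arm moves only by the tool apply_moves, never from a script. Its argument "increments" is a list of rows, each a list of 3 entries, a list of its own where there are three numbers: the turn, a rotation vector about the tool's x, y, z in degrees, then the shift along the tool's x, y, z in cm, then the opening in per cent of the stroke, from 0 (shut) to 100 (fully open). In form: [[[ax, ay, az], [x, y, z], gripper], ...]. A call has 1 to 12 rows; each row shifts and turns the commanded pose from where the row before left it, along the tool's axes as they then stand; what a row does not reach is not made up. A row lasts 1/8 s, in which the tool goes at most 62.5 mm and 10.7 degrees, less where a joint would pass 70% of its speed; a pose out of reach is approached as far as the arm can. A call is refused whole if a number of a shift passes 6.25 or a number of a turn 10.7, either way. A call with a gripper value outside its range is refused whole. The fingers move at their own pace and stop on an object; "force" is the grip in N (left out, the last holds). Time passes only in rows, so rows that do not move let the fingers close. It gives the time, the measured TCP pose, the force and the opening at its end, in the units of the state.
- manip.observe(): the state, without advancing time (a new reading comes with each control period).
- manip.get_image(name): name is "scene" or "top" or "wrist"; returns the picture (400x640x3 uint8, red, green, blue); there is no depth.
- manip.camera_info(name): a dict with "fx", "fy", "cx", "cy" (pixels), "k1" (the pictures are not rectified: a ray, as slopes to the right and down, at radius r is drawn at 1 + k1 r^2 times it, then the intrinsics apply), "view" (4x4, takes a point from world to camera coordinates). Camera axes: x right, y up, looking along -z (the intrinsics and any distortion apply to the point x, -y, -z); pixel columns grow to the right and rows downward; lengths in mm; the calibration is good to about 2 mm. A picture is of the moment at which its call begins: read the wrist's pose just before it. camera_info takes no time and is no camera call; for the wrist camera it gives the pose at the moment of the call.
- manip.job_done(): hands the job in, once; it reports no verdict.
The state is a dict: "time": time; "joint_positions": joint angles; "joint_velocities": joint speeds; "effort": joint torques, N m; "tcp_pos": TCP position; "ee_rot": TCP orientation; "contact_force": force on the tool from outside, world axes, zero at the start; "moment": the same for the moment, N m; "grip_width": opening from 0.0 (shut) to 1.0 (fully open).
Only numpy, scipy, OpenCV 4.12 (cv2) and the standard library are available. Lean on these libraries where they do the work, as an engineer would, in place of code of your own. Each camera call takes 0.05 s, during which the arm holds its last target. There are 200 camera calls.

## Working session

There is one attempt and no reset: what is moved stays moved. The work goes in short steps, Python scripts to look and compute and a tool call to move; the robot and the scene stay as the last step left them, time stands still between calls to the robot, and variables do not carry over. Pictures are saved under pics/ and viewed, about 8 in all and at most 12, crops included, and the job is handed in when it is done.

Besides the shell and the picture viewer there is one more tool, called after "Call:" as name([rows], argument=value, ...), one row to a line, values as JSON. apply_moves: Moves the arm, as the interface text tells. Its arguments: {"type":"object","properties":{"increments":{"type":"array","items":{"type":"array"}},"force":{"type":"number"}},"required":["increments"]}

```bash
mkdir -p pics; cat > h.py <<'E'
import numpy as np, cv2
from bench import manip
from scipy.spatial.transform import Rotation as R
def snap(name,f):
    ci=manip.camera_info(name); im=manip.get_image(name)
    cv2.imwrite('pics/'+f+'.png',im[:,:,::-1]); np.save('pics/'+f+'.npy',ci,allow_pickle=True); return im,ci
def load(f): return cv2.imread('pics/'+f+'.png')[:,:,::-1].copy(), np.load('pics/'+f+'.npy',allow_pickle=True).item()
def ray(ci,u,v):
    xd=np.array([(u-ci['cx'])/ci['fx'],(v-ci['cy'])/ci['fy']]); x=xd.copy()
    for _ in range(20): x=xd/(1+ci['k1']*(x@x))
    V=np.array(ci['view']); c=-V[:3,:3].T@V[:3,3]
    return c, V[:3,:3].T@np.array([x[0],-x[1],-1.])
def onz(ci,u,v,z):
    c,d=ray(ci,u,v); return c+d*(z-c[2])/d[2]
def proj(ci,p):
    V=np.array(ci['view']); q=V[:3,:3]@np.array(p)+V[:3,3]; x=np.array([q[0],-q[1]])/-q[2]
    x=x*(1+ci['k1']*(x@x)); return [x[0]*ci['fx']+ci['cx'],x[1]*ci['fy']+ci['cy']]
E
python3 - <<'E'
from h import *
a,ci=snap('top','top0'); b,cj=snap('scene','sc0')
print(ci); print(cj); print(manip.observe())
E
```

```text
{'fx': 436.4455709677092, 'fy': 436.4455709677092, 'cx': 319.22008961469703, 'cy': 196.8149077234165, 'k1': -0.02359479472179862, 'view': array([[ 2.42878758e-02, -9.99543371e-01, -1.79763375e-02,
        -9.89567887e+01],
       [ 9.84166489e-01,  2.07484508e-02,  1.76027904e-01,
        -5.09556702e+02],
       [-1.75574543e-01, -2.19670529e-02,  9.84221026e-01,
        -1.00324967e+03],
       [ 0.00000000e+00,  0.00000000e+00,  0.00000000e+00,
         1.00000000e+00]])}
{'fx': 402.7895991921466, 'fy': 402.7895991921466, 'cx': 314.1958872973564, 'cy': 202.02034439902047, 'k1': -0.04939682891734052, 'view': array([[-8.11197936e-01, -5.84590654e-01, -1.45490882e-02,
         3.70726335e+02],
       [ 2.93351433e-01, -4.28335374e-01,  8.54677567e-01,
        -2.43588359e+02],
       [-5.05868407e-01,  6.89044683e-01,  5.18955277e-01,
        -8.74725477e+02],
       [ 0.00000000e+00,  0.00000000e+00,  0.00000000e+00,
         1.00000000e+00]])}
{'time': 0.1, 'joint_positions': array([-7.03260936e+01,  2.02573008e+01,  9.36247375e+01,  3.20482062e-04,
        6.61875586e+01, -1.38099744e-01]), 'joint_velocities': array([ 0.00393678, -0.12888936, -0.22616973, -0.00317288, -0.04303989,
        0.09897579]), 'effort': array([-3.41533053e-06, -6.06351185e+01, -3.42816746e+01, -1.99073379e-04,
        3.80551064e-03,  4.02590047e-06]), 'tcp_pos': array([ 211.68761158, -587.60939701,  230.65060272]), 'ee_rot': array([-9.00695960e+01,  4.60790649e-04, -1.60188124e+02]), 'contact_force': array([-0.03988373,  0.55574025, -0.71906869]), 'moment': array([0.04704541, 0.03140164, 0.01114931]), 'grip_width': 0.9990429997685395}
```

View pics/top0.png

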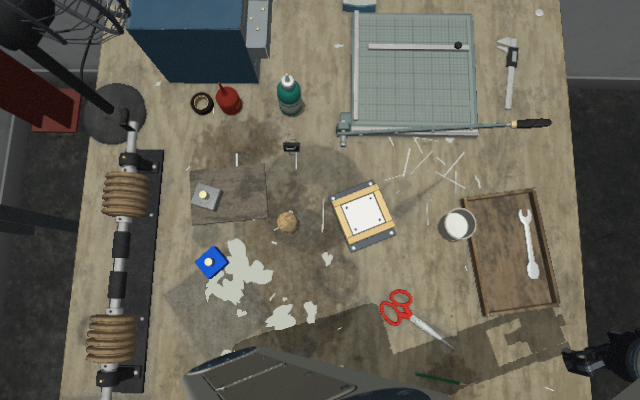

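View pics/sc0.png

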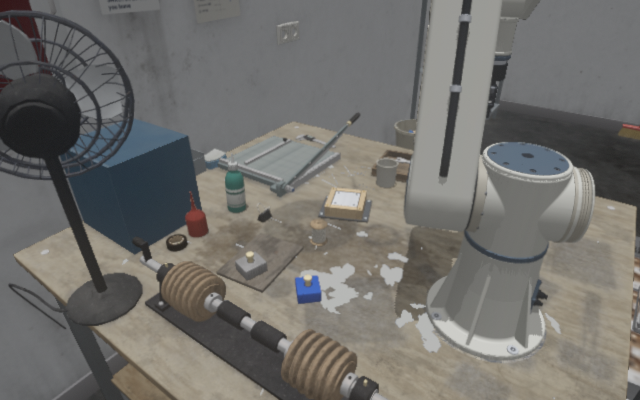

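Candidates: the grey block with a pale knob at top (206,196), scene (250,262), standing on the dark board, and the blue block at top (211,262). The grey one fits because it is steel grey and on the board. The frame with the white plate is at (363,214), the spool at (287,221), the clip at (291,146) and the pot at (458,225). I'll confirm in a crop and measure.

```bash
python3 - <<'E'
from h import *
im,ci=load('top0')
cv2.imwrite('pics/crop0.png',cv2.resize(im[135:275,180:410,::-1],None,fx=3.4,fy=3.4,interpolation=cv2.INTER_CUBIC))
hsv=cv2.cvtColor(im,cv2.COLOR_RGB2HSV)
def comp(m,u,v,z,n):
    k,l,s,c=cv2.connectedComponentsWithStats(m.astype(np.uint8))
    d=[np.hypot(*(c[i]-[u,v])) if s[i,4]>15 else 1e9 for i in range(1,k)]; i=1+int(np.argmin(d))
    p=np.argwhere(l==i)[:,::-1]
    w=np.array([onz(ci,a,b,z)[:2] for a,b in p],np.float32)
    r=cv2.minAreaRect(w); print(n,s[i],np.round(onz(ci,*c[i],z),1),np.round(r[0],1),np.round(r[1],1),round(r[2],1))
H,S,V=hsv[...,0],hsv[...,1],hsv[...,2]
comp((S<25)&(V>200),363,214,40,'plate')
comp((H>12)&(H<25)&(S>90)&(V>170),363,214,42,'rim')
comp((S<25)&(V>110)&(V<175),207,200,39,'weight')
comp((H>14)&(H<30)&(S>50)&(V>190),203,196,62,'knob')
for p in [(207,200),(200,200),(203,195),(190,195),(363,214),(345,195),(250,200)]: print(p,hsv[p[1],p[0]])
for u,v,z,n in [(287,220,60,'spool'),(291,147,40,'clip'),(457,224,81,'pot'),(211,262,39,'blue')]: print(n,np.round(onz(ci,u,v,z),0))
E
```

```text
plate [ 342  194   43   40 1015] [ 474.7 -192.1   40. ] [ 475.1 -192.3] [74.3 80.6] 23.0
rim [340 203  54  41 425] [ 439.2 -206.8   42. ] [ 451.9 -201.1] [ 61.  115.7] 23.0
weight [191 182  29  28 447] [509.2 189.8  39. ] [509.9 190.3] [58.4 54.7] 74.2
knob [199 191   7   7  28] [510.7 192.8  62. ] [510.8 193. ] [10.  16.9] 54.6
(207, 200) [ 50   5 141]
(200, 200) [ 30   3 154]
(203, 195) [ 29  21 239]
(190, 195) [ 21  51 129]
(363, 214) [ 30   4 239]
(345, 195) [38 11 90]
(250, 200) [ 21  47 115]
spool [452. -14.  60.]
clip [636. -15.  40.]
pot [ 449. -404.   81.]
blue [351. 165.  39.]
```

View pics/crop0.png

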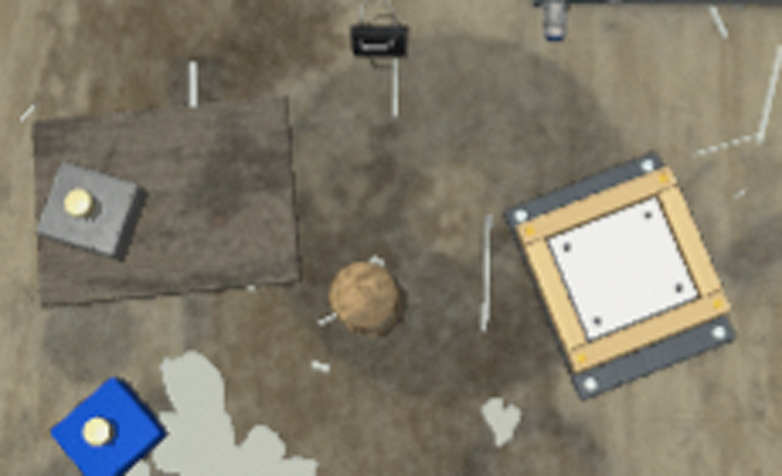

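The crop confirms it: the grey steel block with a pale knob (crop 78,203) stands on the dark board, and the lookalike is bright blue. Frame yaw is about 23° and weight yaw about -16°, so the carried turn is +39°. I'll move above the weight.

Call:
apply_moves([
  [[0, -9, 0], [0, 0, 0], 100],
  [[0, -9, 0], [0, 0, 0], 100],
  [[0, -9, 0], [0, 0, 0], 100],
  [[0, -9, 0], [0, 0, 0], 100],
  [[0, -9, 0], [0, 0, 0], 100],
  [[0, -9.2, 0], [0, 0, 0], 100],
])

```text
time: 0.85
tcp_pos: [211.8, -587.7, 230.9]
ee_rot: [-90.0, 0.0, -105.7]
contact_force: [0.1, -0.3, 0.6]
grip_width: 1.001
```

Call:
apply_moves([
  [[0, 0, 0], [-5.9, 0, 0.5], 100],
  [[0, 0, 0], [-5.9, 0, 0.5], 100],
  [[0, 0, 0], [-5.9, 0, 0.5], 100],
  [[0, 0, 0], [-5.9, 0, 0.5], 100],
  [[0, 0, 0], [-5.9, 0, 0.5], 100],
  [[0, 0, 0], [-5.9, 0, 0.5], 100],
  [[0, 0, 0], [-5.9, 0, 0.5], 100],
  [[0, 0, 0], [-5.9, 0, 0.5], 100],
  [[0, 0, 0], [-5.9, 0, 0.5], 100],
  [[0, 0, 0], [-5.9, 0, 0.5], 100],
  [[0, 0, 0], [-5.9, 0, 0.5], 100],
  [[0, 0, 0], [-5.9, 0, 0.5], 100],
])

```text
time: 2.35
tcp_pos: [464.8, 78.1, 231.3]
ee_rot: [-90.0, -0.0, -106.0]
contact_force: [1.4, -0.9, 0.6]
grip_width: 1.0
```

Call:
apply_moves([
  [[0, 0, 0], [-5.9, 1, 0.6], 100],
  [[0, 0, 0], [-5.9, 1, 0.6], 100],
  [[0, 0, 0], [0, 0, 0], 100],
  [[0, 0, 0], [0, 0, 0], 100],
])

```text
time: 2.85
tcp_pos: [507.9, 185.9, 210.8]
ee_rot: [-90.1, -0.1, -105.9]
contact_force: [-0.9, -0.7, 0.0]
grip_width: 0.998
```

```bash
python3 - <<'E'
from h import *
o=manip.observe(); print({k:np.round(o[k],2) for k in ['time','tcp_pos','ee_rot','contact_force','joint_positions']})
im,ci=snap('wrist','w1'); print(ci['fx'],proj(ci,[510,191,39]),proj(ci,[510,192,62]))
E
```

```text
{'time': np.float64(2.85), 'tcp_pos': array([507.88, 185.93, 210.75]), 'ee_rot': array([-9.0060e+01, -7.0000e-02, -1.0593e+02]), 'contact_force': array([-0.88, -0.74,  0.01]), 'joint_positions': array([ 1.9960e+01,  1.4060e+01,  1.0505e+02, -2.0000e-02,  6.0980e+01,
        3.5900e+01])}
292.50376402533027 [np.float64(318.45549453453583), np.float64(177.37694573618293)] [np.float64(318.28655557394603), np.float64(181.79700263995335)]
```

View pics/w1.png

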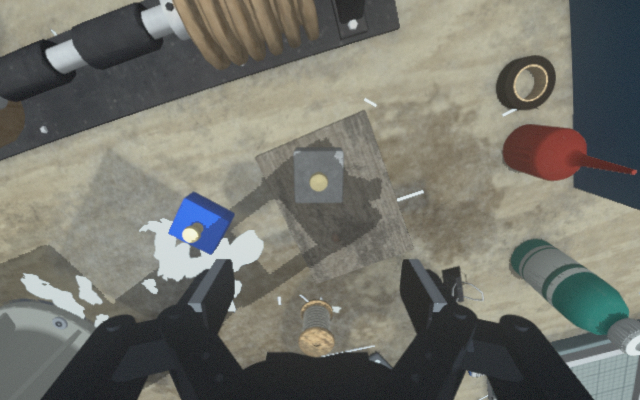

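The wrist view shows the weight at (319,176) with its knob at (318,183), matching the prediction to a pixel or two. I'll measure its knob and edges in this image.

```bash
python3 - <<'E'
from h import *
im,ci=load('w1'); hsv=cv2.cvtColor(im,cv2.COLOR_RGB2HSV)
g=im.astype(int)
sub=hsv[140:212,285:352]
k=np.argwhere((sub[...,1]>60)&(sub[...,2]>130))[:,::-1]+[285,140]
k=k[(abs(k-[318,183]).max(1)<14)]
w=np.array([onz(ci,a,b,62)[:2] for a,b in k],np.float32); print('knob',len(k),k.mean(0),w.mean(0),cv2.minEnclosingCircle(w))
for p in [(305,195),(330,160),(290,180),(325,210),(350,180)]: print(p,hsv[p[1],p[0]])
# steel: bluish-neutral -> low saturation
m=(g[...,0]-g[...,2]<9).astype(np.uint8); m[:140]=0;m[212:]=0;m[:,:285]=0;m[:,352:]=0
m=cv2.morphologyEx(m,cv2.MORPH_OPEN,np.ones((3,3)))
p=np.argwhere(m)[:,::-1]; w=np.array([onz(ci,a,b,39)[:2] for a,b in p],np.float32)
print('block',len(p),p.min(0),p.max(0),cv2.minAreaRect(w))
E
```

```text
knob 175 [318.28       181.43428571] [510.09296 192.35489] ((509.813720703125, 191.82498168945312), 8.630914688110352)
(305, 195) [103  15 116]
(330, 160) [105   9 116]
(290, 180) [27 26 89]
(325, 210) [23 22 93]
(350, 180) [26 21 98]
block 2775 [285 147] [347 211] ((506.5946044921875, 188.73605346679688), (72.82547760009766, 70.85855865478516), 74.08052825927734)
```

Call:
apply_moves([
  [[0, 0, 0], [-0.65, 5, 0], 100],
  [[0, 0, 0], [0, 5, 0], 80],
  [[0, 0, 0], [0, 3, 0], 60],
  [[0, 0, 0], [0, 2, 0], 60],
  [[0, 0, 0], [0, 1.2, 0], 60],
  [[0, 0, 0], [0, 0, 0], 60],
  [[0, 0, 0], [0, 0, 0], 60],
])

```text
time: 3.78
tcp_pos: [511.0, 192.4, 50.2]
ee_rot: [-89.9, 0.0, -106.0]
contact_force: [0.9, 1.1, 0.2]
grip_width: 0.599
```

```bash
python3 - <<'E'
from h import *
o=manip.observe(); print({k:np.round(o[k],2) for k in ['time','tcp_pos','ee_rot','contact_force','grip_width']})
im,ci=snap('wrist','w2'); print(proj(ci,[510,192,39]),proj(ci,[510,192,62]))
E
```

```text
{'time': np.float64(3.78), 'tcp_pos': array([510.99, 192.38,  50.23]), 'ee_rot': array([-8.9930e+01,  5.0000e-02, -1.0601e+02]), 'contact_force': array([0.9 , 1.1 , 0.23]), 'grip_width': np.float64(0.6)}
[np.float64(317.05228626778444), np.float64(252.30216466503447)] [np.float64(317.14396841403527), np.float64(273.61091342869895)]
```

View pics/w2.png

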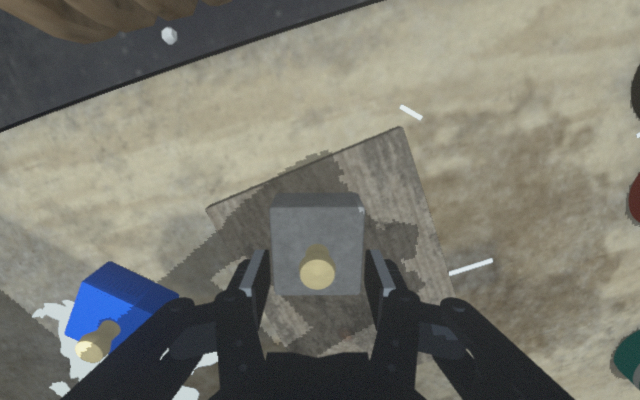

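Weight and gripper are aligned: block edges are vertical in the image at x=271 and 361, and the knob top is at (317,275). I'll lower and grip.

Call:
apply_moves([
  [[0, 0, 0], [0, 0.4, 0], 60],
  [[0, 0, 0], [0, 0.35, 0], 60],
  [[0, 0, 0], [0, 0, 0], 40],
  [[0, 0, 0], [0, 0, 0], 20],
  [[0, 0, 0], [0, 0, 0], 10],
  [[0, 0, 0], [0, 0, 0], 10],
  [[0, 0, 0], [0, 0, 0], 10],
  [[0, 0, 0], [0, 0, 0], 10],
  [[0, 0, 0], [0, 0, 0], 10],
  [[0, 0, 0], [0, 0, 0], 10],
], force=70)

```text
time: 5.08
tcp_pos: [510.8, 192.5, 42.0]
ee_rot: [-89.9, 0.0, -106.0]
contact_force: [4.4, -2.5, 0.7]
grip_width: 0.187
```

Call:
apply_moves([
  [[0, 0, 0], [0, -0.3, 0], 10],
  [[0, 0, 0], [0, -0.5, 0], 10],
  [[0, 0, 0], [0, -1, 0], 10],
  [[0, 0, 0], [0, -2, 0], 10],
  [[0, 0, 0], [0, -3, 0], 10],
  [[0, 0, 0], [0, -4, 0], 10],
  [[0, 0, 0], [0, -3, 0], 10],
  [[0, 0, 0], [0, 0, 0], 10],
  [[0, 0, 0], [0, 0, 0], 10],
])

```text
time: 6.2
tcp_pos: [509.3, 192.1, 178.7]
ee_rot: [-90.1, -0.1, -106.0]
contact_force: [-0.9, 0.1, -8.6]
grip_width: 0.187
```

```bash
python3 - <<'E'
from h import *
o=manip.observe(); print({k:np.round(o[k],2) for k in ['time','tcp_pos','ee_rot','contact_force','moment','grip_width']})
im,ci=snap('wrist','w3')
T=o['tcp_pos'];Rm=R.from_euler('xyz',o['ee_rot'],degrees=True).as_matrix()
# goal: frame centre 475,-192, yaw -67
psi=np.radians(-106+39); d=np.array([474.9,-192.2])-T[:2]
print('turn -39, shift x,z cm',d@[np.cos(psi),np.sin(psi)]/10,d@[-np.sin(psi),np.cos(psi)]/10)
E
```

```text
{'time': np.float64(6.2), 'tcp_pos': array([509.31, 192.12, 178.67]), 'ee_rot': array([-9.0090e+01, -6.0000e-02, -1.0599e+02]), 'contact_force': array([-0.88,  0.09, -8.56]), 'moment': array([-0.01,  0.03, -0.  ]), 'grip_width': np.float64(0.19)}
turn -39, shift x,z cm 34.03240782515066 -18.18437518047174
```

View pics/w3.png

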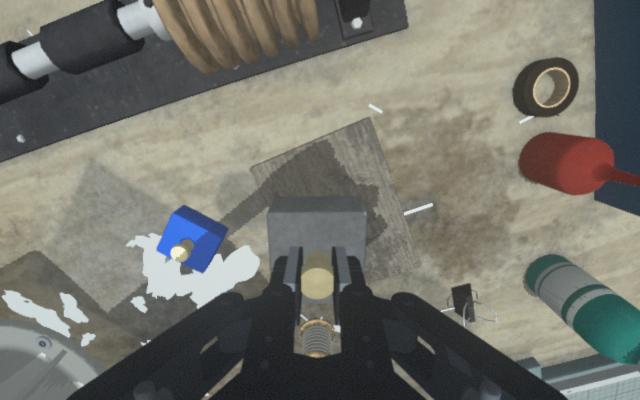

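Held level, reading 8.5 N. I'll carry it past the frame so the wrist camera can see the plate unobstructed.

Call:
apply_moves([
  [[0, -5, 0], [0, 0, 0], 10],
  [[0, -8, 0], [0, 0, 0], 10],
  [[0, -8, 0], [0, 0, 0], 10],
  [[0, -8, 0], [0, 0, 0], 10],
  [[0, -6, 0], [0, 0, 0], 10],
  [[0, -4, 0], [0, 0, 0], 10],
  [[0, 0, 0], [2, 0, -1], 10],
  [[0, 0, 0], [4, 0, -2], 10],
  [[0, 0, 0], [5, 0, -2.5], 10],
  [[0, 0, 0], [5, 0, -2.5], 10],
  [[0, 0, 0], [5, 0, -2.5], 10],
  [[0, 0, 0], [5, 0, -2.5], 10],
])

```text
time: 7.75
tcp_pos: [491.1, -99.2, 178.2]
ee_rot: [-90.1, 0.1, -67.0]
contact_force: [1.6, 1.0, -7.9]
grip_width: 0.186
```

Call:
apply_moves([
  [[0, 0, 0], [5, 0, -2.5], 10],
  [[0, 0, 0], [5, 0, -1.5], 10],
  [[0, 0, 0], [4, 0, -1.2], 10],
  [[0, 0, 0], [2, 0, 0], 10],
  [[0, 0, 0], [1, 0, 0], 10],
  [[0, 0, 0], [0, 0, 0], 10],
  [[0, 0, 0], [0, 0, 0], 10],
  [[0, 0, 0], [0, 0, 0], 10],
])

```text
time: 8.75
tcp_pos: [510.8, -273.5, 179.8]
ee_rot: [-90.0, 0.0, -66.9]
contact_force: [-0.7, -0.3, -9.0]
grip_width: 0.182
```

```bash
python3 - <<'E'
from h import *
o=manip.observe(); print({k:np.round(o[k],2) for k in ['time','tcp_pos','ee_rot','contact_force','moment','grip_width']})
im,ci=snap('wrist','w4'); print(proj(ci,[475,-192,40]))
hsv=cv2.cvtColor(im,cv2.COLOR_RGB2HSV)
m=((hsv[...,1]<25)&(hsv[...,2]>185)).astype(np.uint8)
u,v=proj(ci,[475,-192,40])
k,l,s,c=cv2.connectedComponentsWithStats(m)
i=1+int(np.argmin([np.hypot(*(c[j]-[u,v])) if s[j,4]>200 else 1e9 for j in range(1,k)]))
p=np.argwhere(l==i)[:,::-1]; w=np.array([onz(ci,a,b,40)[:2] for a,b in p],np.float32)
print(s[i],cv2.minAreaRect(w),hsv[int(v),int(u)])
E
```

```text
{'time': np.float64(8.75), 'tcp_pos': array([ 510.81, -273.48,  179.78]), 'ee_rot': array([-9.001e+01,  2.000e-02, -6.693e+01]), 'contact_force': array([-0.68, -0.34, -9.05]), 'moment': array([ 0.02, -0.02, -0.02]), 'grip_width': np.float64(0.18)}
[np.float64(316.5581711958684), np.float64(97.47689154747786)]
[ 273   49   86   94 7424] ((474.2503356933594, -192.21392822265625), (75.70532989501953, 80.7750244140625), 23.00969696044922) [ 90   2 241]
```

View pics/w4.png

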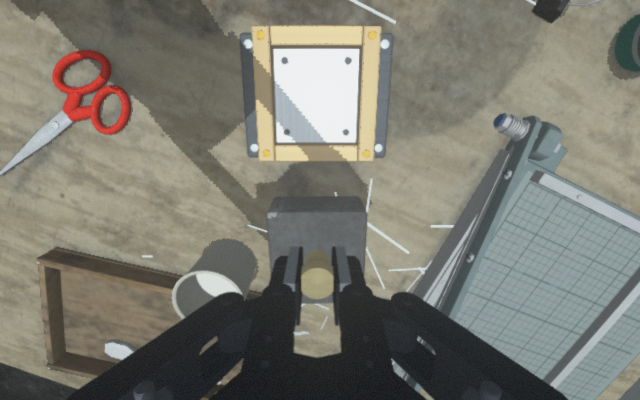

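The plate measures (474.3, -192.2) at 23.0°, size 76 x 81. That agrees with the top view to under 1 mm. In the picture the plate centre is at (317,97) and the weight is at (317,235) with horizontal edges. I'll go over it and down to about 12 mm above.

Call:
apply_moves([
  [[0, 0, 0], [-1.5, 0, -0.17], 10],
  [[0, 0, 0], [-3, 0, 0], 10],
  [[0, 0, 0], [-2.5, 1, 0], 10],
  [[0, 0, 0], [-1.3, 2, 0], 10],
  [[0, 0, 0], [-0.6, 2, 0], 10],
  [[0, 0, 0], [0, 2, 0], 10],
  [[0, 0, 0], [0, 1.5, 0], 10],
  [[0, 0, 0], [0, 0.8, 0], 10],
  [[0, 0, 0], [0, 0, 0], 10],
  [[0, 0, 0], [0, 0, 0], 10],
  [[0, 0, 0], [0, 0, 0], 10],
])

```text
time: 10.18
tcp_pos: [475.0, -193.4, 87.3]
ee_rot: [-90.0, -0.0, -67.0]
contact_force: [0.7, 0.7, -7.9]
grip_width: 0.186
```

```bash
python3 - <<'E'
from h import *
o=manip.observe(); print({k:np.round(o[k],2) for k in ['time','tcp_pos','ee_rot','contact_force','moment','grip_width']})
snap('top','top1');im,ci=snap('wrist','w5')
E
```

```text
{'time': np.float64(10.18), 'tcp_pos': array([ 474.99, -193.43,   87.34]), 'ee_rot': array([-8.996e+01, -4.000e-02, -6.700e+01]), 'contact_force': array([ 0.67,  0.71, -7.93]), 'moment': array([ 0.04,  0.03, -0.04]), 'grip_width': np.float64(0.19)}
```

View pics/w5.png

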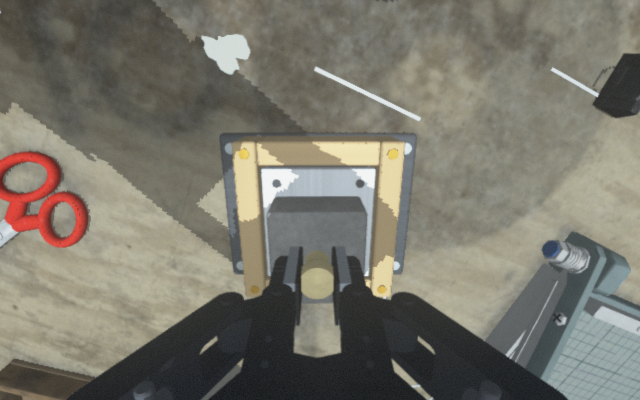

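Weight (268–366) is centred between the plate edges (261–376), parallel, and 1.3 mm too far along tool x. I'll correct that and lower to touch.

Call:
apply_moves([
  [[0, 0, 0], [-0.13, 0.3, 0], 10],
  [[0, 0, 0], [0, 0.3, 0], 10],
  [[0, 0, 0], [0, 0.2, 0], 10],
  [[0, 0, 0], [0, 0.1, 0], 10],
  [[0, 0, 0], [0, 0.1, 0], 10],
  [[0, 0, 0], [0, 0.1, 0], 10],
  [[0, 0, 0], [0, 0.1, 0], 10],
  [[0, 0, 0], [0, 0.1, 0], 10],
  [[0, 0, 0], [0, 0.1, 0], 10],
  [[0, 0, 0], [0, 0, 0], 10],
])

```text
time: 11.52
tcp_pos: [474.1, -192.1, 72.9]
ee_rot: [-90.0, -0.0, -67.0]
contact_force: [-0.1, 0.6, -5.3]
grip_width: 0.183
```

Call:
apply_moves([
  [[0, 0, 0], [0, 0.1, 0], 10],
  [[0, 0, 0], [0, 0.1, 0], 10],
  [[0, 0, 0], [0, 0.1, 0], 10],
  [[0, 0, 0], [0, 0.1, 0], 10],
  [[0, 0, 0], [0, 0.1, 0], 10],
  [[0, 0, 0], [0, 0, 0], 10],
])

```text
time: 12.28
tcp_pos: [474.1, -192.0, 67.8]
ee_rot: [-90.0, -0.0, -67.0]
contact_force: [-0.7, -0.5, -2.5]
grip_width: 0.186
```

Call:
apply_moves([
  [[0, 0, 0], [0, 0.1, 0], 10],
  [[0, 0, 0], [0, 0.05, 0], 10],
  [[0, 0, 0], [0, 0.05, 0], 10],
  [[0, 0, 0], [0, 0, 0], 10],
])

```text
time: 12.78
tcp_pos: [474.1, -192.1, 65.8]
ee_rot: [-90.0, -0.0, -67.0]
contact_force: [-0.5, -0.2, -1.7]
grip_width: 0.188
```

Call:
apply_moves([
  [[0, 0, 0], [0, 0.1, 0], 10],
  [[0, 0, 0], [0, 0.05, 0], 10],
  [[0, 0, 0], [0, 0, 0], 10],
])

```text
time: 13.15
tcp_pos: [474.1, -192.0, 64.3]
ee_rot: [-90.0, -0.0, -67.0]
contact_force: [0.4, -1.2, -2.2]
grip_width: 0.185
```

```bash
python3 -c "
from h import *
o=manip.observe();print(o['tcp_pos'],o['contact_force'],o['moment'])"
```

```text
[ 474.12407251 -192.03126182   64.28761592] [ 0.3630671  -1.18398276 -2.23614938] [0.03655612 0.02728756 0.04124379]
```

Call:
apply_moves([
  [[0, 0, 0], [0, 0.1, 0], 10],
  [[0, 0, 0], [0, 0.05, 0], 10],
  [[0, 0, 0], [0, 0, 0], 10],
])

```text
time: 13.52
tcp_pos: [474.1, -192.0, 62.7]
ee_rot: [-90.0, 0.0, -67.0]
contact_force: [-0.1, -0.4, -1.5]
grip_width: 0.18
```

Call:
apply_moves([
  [[0, 0, 0], [0, 0.1, 0], 10],
  [[0, 0, 0], [0, 0.05, 0], 10],
  [[0, 0, 0], [0, 0, 0], 10],
])

```text
time: 13.9
tcp_pos: [474.1, -192.0, 61.3]
ee_rot: [-90.0, -0.0, -67.0]
contact_force: [0.2, -0.4, -1.0]
grip_width: 0.18
```

Call:
apply_moves([
  [[0, 0, 0], [0, 0.1, 0], 10],
  [[0, 0, 0], [0, 0.05, 0], 10],
  [[0, 0, 0], [0, 0, 0], 10],
])

```text
time: 14.28
tcp_pos: [474.1, -192.0, 59.8]
ee_rot: [-90.0, -0.0, -67.0]
contact_force: [-0.5, -0.4, -0.3]
grip_width: 0.179
```

Call:
apply_moves([
  [[0, 0, 0], [0, 0.1, 0], 10],
  [[0, 0, 0], [0, 0.05, 0], 10],
  [[0, 0, 0], [0, 0, 0], 10],
])

```text
time: 14.65
tcp_pos: [474.1, -192.0, 58.3]
ee_rot: [-90.0, -0.0, -67.0]
contact_force: [-0.2, 0.6, -0.2]
grip_width: 0.18
```

Call:
apply_moves([
  [[0, 0, 0], [0, 0.1, 0], 10],
  [[0, 0, 0], [0, 0.05, 0], 10],
  [[0, 0, 0], [0, 0, 0], 10],
])

```text
time: 15.02
tcp_pos: [474.1, -192.0, 56.7]
ee_rot: [-90.0, 0.0, -67.0]
contact_force: [0.0, -0.4, 0.9]
grip_width: 0.184
```

Call:
apply_moves([
  [[0, 0, 0], [0, 0.08, 0], 10],
  [[0, 0, 0], [0, 0.04, 0], 10],
  [[0, 0, 0], [0, 0, 0], 10],
])

```text
time: 15.4
tcp_pos: [474.1, -192.0, 55.6]
ee_rot: [-90.0, -0.0, -67.0]
contact_force: [0.2, -1.0, 0.8]
grip_width: 0.189
```

Call:
apply_moves([
  [[0, 0, 0], [0, 0.05, 0], 10],
  [[0, 0, 0], [0, 0.04, 0], 10],
  [[0, 0, 0], [0, 0, 0], 10],
])

```text
time: 15.78
tcp_pos: [474.2, -192.1, 54.8]
ee_rot: [-90.0, -0.0, -67.0]
contact_force: [-1.4, -0.2, 3.4]
grip_width: 0.182
```

Bottoming out at about 18 mm of travel. I'll press a little further.

Call:
apply_moves([
  [[0, 0, 0], [0, 0.04, 0], 10],
  [[0, 0, 0], [0, 0.03, 0], 10],
  [[0, 0, 0], [0, 0, 0], 10],
])

```text
time: 16.15
tcp_pos: [474.3, -192.1, 54.4]
ee_rot: [-90.0, -0.0, -67.0]
contact_force: [-2.4, -0.4, 8.1]
grip_width: 0.186
```

Call:
apply_moves([
  [[0, 0, 0], [0, 0.04, 0], 10],
  [[0, 0, 0], [0, 0.03, 0], 10],
  [[0, 0, 0], [0, 0, 0], 10],
])

```text
time: 16.52
tcp_pos: [474.4, -192.2, 54.0]
ee_rot: [-90.0, -0.0, -67.0]
contact_force: [-2.2, 1.1, 12.2]
grip_width: 0.184
```

```bash
python3 -c "
from h import *
o=manip.observe();print(o['tcp_pos'],o['ee_rot'],o['contact_force'],o['moment'])
snap('wrist','w6')"
```

```text
[ 474.3913964  -192.19759916   53.97969288] [-8.99723656e+01 -3.37427400e-02 -6.69856533e+01] [-2.16592894  1.1381285  12.17265139] [ 0.01402309  0.46275658 -0.01987594]
```

View pics/w6.png

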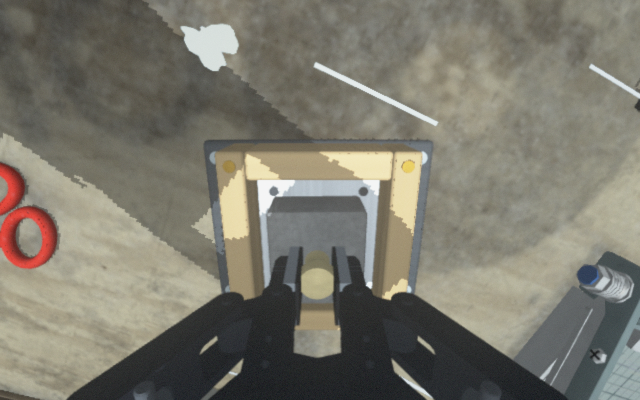

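The plate sits low and level in the well, with even gaps around the weight. Plate load is about 20.5 N (12.2 N tool reading plus 8.4 N weight). I'll nudge slightly and hold.

Call:
apply_moves([
  [[0, 0, 0], [0, 0.02, 0], 10],
  [[0, 0, 0], [0, 0, 0], 10],
  [[0, 0, 0], [0, 0, 0], 10],
  [[0, 0, 0], [0, 0, 0], 10],
  [[0, 0, 0], [0, 0, 0], 10],
  [[0, 0, 0], [0, 0, 0], 10],
  [[0, 0, 0], [0, 0, 0], 10],
  [[0, 0, 0], [0, 0, 0], 10],
])

```text
time: 17.58
tcp_pos: [474.4, -192.2, 53.9]
ee_rot: [-90.0, -0.0, -67.0]
contact_force: [-2.3, 0.6, 12.9]
grip_width: 0.184
```

Call:
apply_moves([
  [[0, 0, 0], [0, 0, 0], 10],
  [[0, 0, 0], [0, 0, 0], 10],
  [[0, 0, 0], [0, 0, 0], 10],
  [[0, 0, 0], [0, 0, 0], 10],
  [[0, 0, 0], [0, 0, 0], 10],
  [[0, 0, 0], [0, 0, 0], 10],
  [[0, 0, 0], [0, 0, 0], 10],
  [[0, 0, 0], [0, 0, 0], 10],
  [[0, 0, 0], [0, 0, 0], 10],
  [[0, 0, 0], [0, 0, 0], 10],
  [[0, 0, 0], [0, 0, 0], 10],
  [[0, 0, 0], [0, 0, 0], 10],
])

```text
time: 19.08
tcp_pos: [474.4, -192.2, 53.9]
ee_rot: [-90.0, -0.0, -67.0]
contact_force: [-1.6, -0.1, 13.7]
grip_width: 0.189
```

Call:
apply_moves([
  [[0, 0, 0], [0, 0, 0], 10],
  [[0, 0, 0], [0, 0, 0], 10],
  [[0, 0, 0], [0, 0, 0], 10],
  [[0, 0, 0], [0, 0, 0], 10],
  [[0, 0, 0], [0, 0, 0], 10],
  [[0, 0, 0], [0, 0, 0], 10],
  [[0, 0, 0], [0, 0, 0], 10],
  [[0, 0, 0], [0, 0, 0], 10],
  [[0, 0, 0], [0, 0, 0], 10],
  [[0, 0, 0], [0, 0, 0], 10],
  [[0, 0, 0], [0, 0, 0], 10],
  [[0, 0, 0], [0, 0, 0], 10],
])

```text
time: 20.58
tcp_pos: [474.4, -192.2, 53.9]
ee_rot: [-90.0, -0.0, -67.0]
contact_force: [-2.5, 0.3, 13.3]
grip_width: 0.183
```

Held about 4 s at about 21.7 N. Lifting off.

Call:
apply_moves([
  [[0, 0, 0], [0, -0.1, 0], 10],
  [[0, 0, 0], [0, -0.2, 0], 10],
  [[0, 0, 0], [0, -0.3, 0], 10],
  [[0, 0, 0], [0, -0.3, 0], 10],
  [[0, 0, 0], [0, -0.3, 0], 10],
  [[0, 0, 0], [0, -0.3, 0], 10],
  [[0, 0, 0], [0, -0.3, 0], 10],
  [[0, 0, 0], [0, -0.3, 0], 10],
  [[0, 0, 0], [0, -0.5, 0], 10],
  [[0, 0, 0], [0, -1, 0], 10],
  [[0, 0, 0], [0, -2, 0], 10],
  [[0, 0, 0], [0, -3, 0], 10],
])

```text
time: 22.08
tcp_pos: [473.1, -191.6, 139.3]
ee_rot: [-90.1, 0.1, -67.0]
contact_force: [0.7, -0.2, -8.4]
grip_width: 0.182
```

Call:
apply_moves([
  [[0, 0, 0], [-1, -2, 0.5], 10],
  [[0, 0, 0], [-3, 0, 1.6], 10],
  [[0, 0, 0], [-4, 0, 2.2], 10],
  [[0, 0, 0], [-5, 0, 2.8], 10],
  [[0, 0, 0], [-5, 0, 2.8], 10],
  [[0, 0, 0], [-5, 0, 2.8], 10],
  [[0, 0, 0], [-4, 0, 2.2], 10],
  [[0, 0, 0], [-2.5, 0, 1.5], 10],
  [[0, 0, 0], [-1.5, 0, 0.8], 10],
  [[0, 0, 0], [0, 0, 0], 10],
  [[0, 0, 0], [0, 0, 0], 10],
])

```text
time: 23.45
tcp_pos: [510.8, 159.6, 159.0]
ee_rot: [-90.0, -0.0, -67.0]
contact_force: [-0.2, -1.2, -7.6]
grip_width: 0.181
```

```bash
python3 - <<'E'
from h import *
o=manip.observe(); print({k:np.round(o[k],2) for k in ['time','tcp_pos','ee_rot','contact_force','moment','grip_width']})
im,ci=snap('top','top2'); im0,c0=load('top0')
for n,(u,v) in dict(TL=(190.3,170.3),TR=(264.4,163.5),BR=(268,218),BL=(192,224.7)).items(): print(n,np.round(onz(c0,u,v,9),0))
def pl(im):
    h=cv2.cvtColor(im,cv2.COLOR_RGB2HSV); m=((h[...,1]<25)&(h[...,2]>200)).astype(np.uint8)
    k,l,s,c=cv2.connectedComponentsWithStats(m); i=1+int(np.argmin([np.hypot(*(c[j]-[363,214])) if s[j,4]>200 else 1e9 for j in range(1,k)]))
    w=np.array([onz(c0,a,b,40)[:2] for a,b in np.argwhere(l==i)[:,::-1]],np.float32); return s[i],cv2.minAreaRect(w)
print(pl(im0),pl(im))
cv2.imwrite('pics/cmp.png',np.vstack([cv2.resize(x[110:280,170:490,::-1],None,fx=1.75,fy=1.75) for x in (im0,im)]))
E
```

```text
{'time': np.float64(23.45), 'tcp_pos': array([510.83, 159.64, 159.  ]), 'ee_rot': array([-9.005e+01, -2.000e-02, -6.700e+01]), 'contact_force': array([-0.16, -1.17, -7.64]), 'moment': array([ 0.03, -0.01, -0.03]), 'grip_width': np.float64(0.18)}
TL [579. 241.   9.]
TR [600.  54.   9.]
BR [462.  38.   9.]
BL [441. 226.   9.]
(array([ 342,  194,   43,   40, 1015], dtype=int32), ((475.06689453125, -192.26254272460938), (74.30479431152344, 80.57405853271484), 23.019575119018555)) (array([ 342,  194,   43,   40, 1006], dtype=int32), ((475.005615234375, -192.1806640625), (74.25603485107422, 79.88360595703125), 23.019575119018555))
```

View pics/cmp.png

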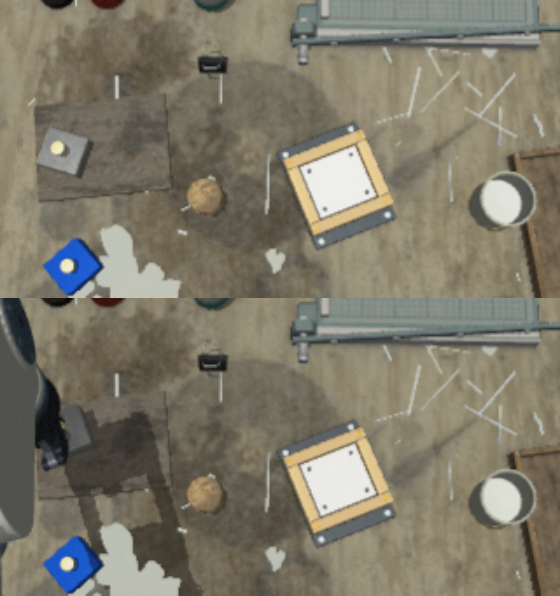

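The plate is back up at the same position and size as before pressing, and the bystanders haven't moved. The weight is above the board's inside at (511,160). Lowering.

Call:
apply_moves([
  [[0, 0, 0], [0, 1.5, 0], 10],
  [[0, 0, 0], [0, 3, 0], 10],
  [[0, 0, 0], [0, 3, 0], 10],
  [[0, 0, 0], [0, 2, 0], 10],
  [[0, 0, 0], [0, 1, 0], 10],
  [[0, 0, 0], [0, 0.4, 0], 10],
  [[0, 0, 0], [0, 0.2, 0], 10],
  [[0, 0, 0], [0, 0.1, 0], 10],
  [[0, 0, 0], [0, 0.1, 0], 10],
  [[0, 0, 0], [0, 0.1, 0], 10],
  [[0, 0, 0], [0, 0, 0], 10],
  [[0, 0, 0], [0, 0, 0], 10],
])

```text
time: 25.0
tcp_pos: [511.2, 160.6, 45.2]
ee_rot: [-90.0, -0.0, -67.0]
contact_force: [-0.1, 0.2, -8.5]
grip_width: 0.185
```

Call:
apply_moves([
  [[0, 0, 0], [0, 0.1, 0], 10],
  [[0, 0, 0], [0, 0.1, 0], 10],
  [[0, 0, 0], [0, 0.05, 0], 10],
  [[0, 0, 0], [0, 0.03, 0], 10],
  [[0, 0, 0], [0, 0, 0], 10],
])

```text
time: 25.62
tcp_pos: [511.2, 160.5, 42.3]
ee_rot: [-90.0, 0.0, -67.0]
contact_force: [-0.8, 0.2, -8.0]
grip_width: 0.186
```

Call:
apply_moves([
  [[0, 0, 0], [0, 0.03, 0], 10],
  [[0, 0, 0], [0, 0.03, 0], 10],
  [[0, 0, 0], [0, 0, 0], 10],
])

```text
time: 26.0
tcp_pos: [511.3, 160.6, 42.0]
ee_rot: [-90.0, -0.0, -67.0]
contact_force: [-1.6, 0.4, -1.5]
grip_width: 0.181
```

Touching: the board now carries most of the weight. I'll release gently and back off.

Call:
apply_moves([
  [[0, 0, 0], [0, 0.01, 0], 10],
  [[0, 0, 0], [0, 0, 0], 25],
  [[0, 0, 0], [0, 0, 0], 40],
  [[0, 0, 0], [0, 0, 0], 60],
  [[0, 0, 0], [0, 0, 0], 60],
  [[0, 0, 0], [0, 0, 0], 60],
  [[0, 0, 0], [0, -0.5, 0], 60],
  [[0, 0, 0], [0, -1.5, 0], 60],
  [[0, 0, 0], [0, -4, 0], 60],
  [[0, 0, 0], [0, -5, 0], 60],
  [[0, 0, 0], [0, -4, 0], 60],
  [[0, 0, 0], [0, 0, 0], 60],
])

```text
time: 27.5
tcp_pos: [513.4, 161.2, 196.0]
ee_rot: [-89.6, -0.0, -67.0]
contact_force: [0.1, 0.4, 0.0]
grip_width: 0.599
```

```bash
python3 - <<'E'
from h import *
o=manip.observe(); print({k:np.round(o[k],2) for k in ['time','tcp_pos','contact_force','grip_width']})
a,ci=snap('wrist','w7'); b,cj=snap('scene','sc7')
u,v=map(int,proj(cj,[511,160,30])); x,y=max(u-110,0),max(v-110,0)
c=cv2.resize(b[y:y+160,x:x+320],None,fx=1.25,fy=1.25)
cv2.imwrite('pics/fin.png',np.hstack([cv2.resize(a[60:360,160:480],(400,375))[:,:,::-1],cv2.resize(c,(400,375))[:,:,::-1]]))
E
```

```text
{'time': np.float64(27.5), 'tcp_pos': array([513.37, 161.25, 195.98]), 'contact_force': array([0.11, 0.44, 0.04]), 'grip_width': np.float64(0.6)}
```

View pics/fin.png

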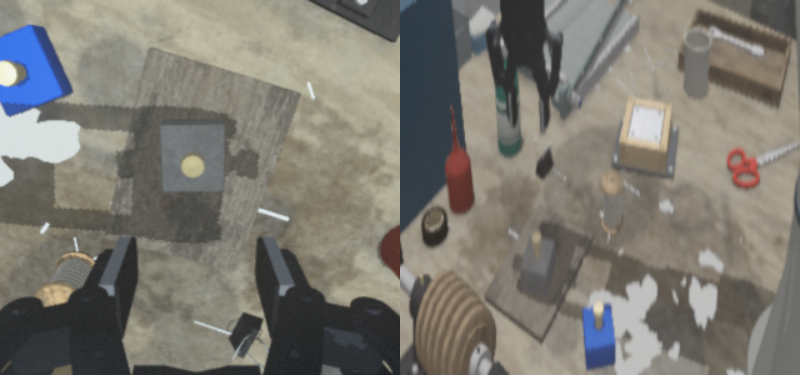

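The weight stands upright, well inside the board (left view 193,157). The plate is up in its frame (right view 648,122), and the gripper is clear with no force reading. Handing in.

```bash
python3 -c "
from bench import manip; print(manip.job_done())"
```

```text
the job is handed in; nothing more can be done
None
```

The press job is done and handed in after about 27.5 s of robot time, well inside the 64 s limit.

- **Pressing:** I took the grey steel weight by its knob and set it on the plate, centred to about 1 mm and with its sides parallel to the frame. The plate bottomed out after about 18 mm of travel. I held it for about 4 s with about 21–22 N on the plate, which is the tool reading of about 13 N plus the 8.4 N weight.
- **Lift-off and placing:** I lifted it off and set it down gently, upright on the pressing board at about (511, 160), some way in from where it started.
- **Last checks:** Top views before and after pressing show the plate back up in the same place at the same size. The spool, clip, pot and blue block look unmoved. The gripper is clear and reads zero force.
- **Small disagreements:** While pressing there was a sideways reading of about 2 N. The knob gripped at about 16 mm against the stated 20 mm. Neither had a visible effect.

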